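Swap the bottle in a shaker's sprung clamp

ROBOT

A 7-joint arm with a two-finger parallel gripper is mounted at the origin on a cart in front of the work surface, level with it; the furniture and walls round the work are solid. World frame = base frame: x ahead of the robot, y to its left, z up, the work surface at z = 0. Lengths are in mm, angles in rad, forces in N, time in s.
With the tool pointing down it reaches from about 425 to 875 mm from the base axis. Payload 4.7 kg.
Tool frame: the origin (TCP) lies at the very end of the fingers, on their centre line; the grasp point (between the pads) lies 19 mm behind it (r.pinch_z is the distance from the TCP to the grasp point, in mm); z points along the fingers, y is the line along which they close (so a half turn about z gives the same grasp; the last joint's range is limited). The gripper opens to 87 mm and grips with 3 to 60 N. Pads are 19 mm wide; open, the fingers measure 117 mm over their backs; the gripper's body (75 mm by 190 mm) begins 51 mm behind the grasp point.
Start: joints at [-1.202, 0.321, -0.07, 1.45, 0.023, 1.371, -0.057], TCP at [225.84, 609.526, 222.587] pointing down, gripper open.
Joint ranges: [-2.86, 2.86], [-0.3, 2.09], [-1.38, 1.24], [0.06, 2.45], [-1.56, 4.7], [0.09, 2.05], [-2.69, 2.69]. Speed limits (rad/s): [2.57, 2.57, 3.14, 3.14, 3.14, 3.14, 3.14].

INTERFACE

Orientations are given as a 3x3 rotation matrix whose columns are the frame's x, y, z axes.
In Python, from workcell import r gives the robot as it stands.
- The arm moves only by the tool nudge_tcp, called after "Call:" by a JSON object that holds its "fn" and its "kwargs". Schema: {"type":"object","properties":{"steps":{"type":"array","items":{"type":"number"},"minItems":7,"maxItems":140},"grip_force":{"type":"number"},"only":{"type":"string"},"quiet":{"type":"boolean"},"lines":{"type":"string"}},"required":["steps"],"additionalProperties":false}. steps is one flat list of numbers that holds 1 to 20 rows one after another, with no inner brackets; each row has 7 numbers: a rotation vector rx, ry, rz in rad, then dx, dy, dz in mm, then the finger opening in mm; each row shifts and turns the commanded pose from where the row before left it, along the tool's axes as they then stand; what a row does not reach is not made up. A row lasts 1/12 s, in which the tool goes at most 41.7 mm and 0.125 rad, less where a joint would pass 70% of its speed; a pose out of reach is approached as far as the arm can. The fingers move at their own pace and stop on an object; grip_force is the grip in N (left out, the last holds). Time passes only in rows, so rows that do not move let the fingers close. The tool returns the time, the measured TCP pose, the force, the opening and the grip force at its end. only (a regular expression) keeps the lines of the reply that match it, lines (a string "A,B") keeps lines A to B, and quiet returns only ok. Input that does not fit is refused with a message, and nothing moves.
- r.get_state(): the state, without advancing time (a new reading comes with each control period).
- r.camera(name): name is "scene" or "top" or "wrist"; returns a dict with "color" (400x640x3 uint8, blue, green, red), "camera_matrix" (3x3 intrinsics, pixels), "rvec" (rotation vector, rad) and "tvec" (3), from world to camera coordinates, as OpenCV has them. Camera axes: x right, y down, z forward; pixel columns grow to the right and rows downward; lengths in mm; the calibration is good to about 2 mm. The wrist camera is an equidistant fisheye: a pixel r from the principal point sees the ray r / f radians off the axis. A picture is of the moment at which its call begins. There is no depth.
- r.hand_in(): hands the job in; it is judged then, once.
The state is a dict: "t": time; "joints": joint angles; "qvel": joint speeds; "joint_torque": joint torques, N m; "eef_pos": TCP position; "eef_rot": TCP orientation; "wrist_force": force on the tool from outside, world axes, zero at the start; "ft_torque": the same for the moment, N m; "width": finger opening in mm; "grasp_force": force on a finger pad.
Only numpy, scipy, OpenCV 4.12 (cv2) and the standard library are available. Lean on these libraries where they do the work, as an engineer would, in place of code of your own. Each camera call takes 0.05 s, during which the arm holds its last target. There are 200 camera calls.

TASK

The bottle held in the shaker's sprung clamp has been mixed. Press it down until the foot plate is fully down, slide it out of the yoke through the open front and stand it upright in the steel tray that holds only the beaker; then take the bottle of the same size from the tray of bottles, press it fully down on the foot plate in front of the yoke, slide it in under the yoke and let the spring lift it so that it is clamped there, upright. Carry both bottles, do not drop them, and leave the beaker and the two smaller bottles as they stand.

Things in the scene. Friction and masses are not known exactly. Their poses are not given: they have to be found in the camera images.
- shaker: Flat bench shaker, 190 x 124 mm, its deck 40 mm high; fixed. Origin on the worktop under the axis of the clamped bottle; its own -x points out of the open front (mouth) of the clamp. A column of 56 mm width stands behind, its face 33.5 mm behind the axis (own +x), and stops a bottle slid in too far. Nothing of the shaker is higher than 155 mm.
- yoke: U-shaped steel yoke on the column; origin and axes as the shaker's. Its slot for the neck is 46 mm wide, open to own -x, its round end 23 mm behind the axis. Ceiling plate, outer radius 40, z 151 to 155 mm, lies over the shoulder of a clamped bottle. A rim, radius 35 to 40, hangs down to z 146 mm: a bottle gets in or out only with its shoulder below that (plate at 5 mm or more).
- foot_plate (a joint): Sprung foot plate of the clamp, height of its top = 0.057 m - value: -0.007 empty and up (top 64 mm over the worktop), 0 with a bottle clamped, +0.009 fully down (top 48 mm). The spring pushes up with 3 N at the top, 5.7 N at 0, 9 N fully down. Slippery white facing (friction 0.2), 129 x 70 mm, from 97 mm in front of the clamp axis to 32 mm behind it.
- seat (a point): Point on the clamp axis where the centre of a clamped bottle's foot rests, 57 mm over the worktop. Axes as the shaker's: -x points out of the mouth.
- mouth (a point): Point on the foot plate's midline 62 mm in front of the clamp axis, 64 mm over the worktop (plate top when empty): here a bottle stands on the plate just clear of the yoke and can be lowered or lifted freely.
- mixed_bottle: The mixed bottle, in the clamp at the start: 138 mm high, body 60 mm wide up to the shoulder at 94 mm, above that neck and cap 30 mm wide (solid as a 30 mm square with sides along own x and y). 0.1 to 0.25 kg. Origin at the centre of its foot, z up.
- next_bottle: The bottle to be clamped next, of the same make and size as the mixed one (138 mm high, the biggest of the three in its tray); same origin and axes. When such a bottle is pressed fully down, its cap top is at 186 mm; fingertips must stay above the yoke (155 mm) to slide it in or out.
- middle_bottle: Bystander: similar bottle, but smaller, 118 mm high, body 52 mm wide, cap 26 mm. Origin at the centre of its foot.
- small_bottle: Bystander: small bottle, 102 mm high, body 48 mm wide, cap 24 mm. Origin at the centre of its foot.
- wait_tray: Shallow steel tray, 220 (own x) x 150 (own y) mm, rim 18 mm high, floor 3 mm, walls 3 mm; fixed. Three bottles stand in it, roughly in a row along own x, 66 mm apart. Origin under its centre.
- done_tray: Tray of the same make, for the mixed bottle; fixed. Only the beaker stands in it, at the end towards own +x; the half towards own -x is free. Origin under its centre.
- beaker: Bystander: waste beaker with used tips, 66 mm wide, 81 mm high, standing in the done tray. Origin at the centre of its foot.

How it is judged:
By the outcome, as a careful person would: the job done as asked, in the order asked, and still so for the second after the job is handed in, with the robot touching nothing.
It also fails if it takes over 58 s, if anything falls off the work surface, if the arm or the gripper's body presses on something with over 40 N, if the wrist force passes 120 N, or if a joint passes its speed limit or range.

## Working session

There is one attempt and no reset: what is moved stays moved. The work goes in short steps, Python scripts to look and compute and a tool call to move; the robot and the scene stay as the last step left them, time stands still between calls to the robot, and variables do not carry over. Pictures are saved under pics/ and viewed, at most 10 in all, crops included, and the job is handed in when it is done.

```bash
mkdir -p pics; ls
```

Run:
```python
from workcell import r
import cv2,numpy as np
for n in ("scene","top","wrist"):
    c=r.camera(n); cv2.imwrite(f"pics/{n}0.png",c["color"]); 
    R=cv2.Rodrigues(np.array(c["rvec"],float))[0]; print(n,np.round(c["camera_matrix"],1).tolist(),(-R.T@np.array(c["tvec"]).ravel()).round(), R.round(2).tolist())
s=r.get_state(); print(s["t"],np.round(s["eef_pos"],1),np.round(s["eef_rot"],3).tolist(),s["width"],r.pinch_z)
a=cv2.imread("pics/scene0.png");b=cv2.imread("pics/top0.png")
```

```text
pics
workcell.py
scene [[478.6, 0.0, 319.9], [0.0, 478.6, 194.1], [0.0, 0.0, 1.0]] [ -43. -789.  991.] [[0.83, -0.56, 0.01], [-0.37, -0.57, -0.73], [0.41, 0.6, -0.68]]
top [[379.7, 0.0, 316.8], [0.0, 379.7, 195.5], [0.0, 0.0, 1.0]] [ 378.   34. 1103.] [[0.02, -1.0, 0.0], [-0.99, -0.02, -0.11], [0.11, 0.0, -0.99]]
wrist [[309.7, 0.0, 317.0], [0.0, 309.7, 198.0], [0.0, 0.0, 1.0]] [155. 636. 384.] [[0.35, 0.94, -0.0], [0.9, -0.33, 0.28], [0.26, -0.1, -0.96]]
0.15 [225.7 609.1 221.7] [[-0.938, 0.347, -0.0], [0.347, 0.938, -0.001], [-0.0, -0.002, -1.0]] 86.993002108732 18.700000000000003
```

View pics/scene0.png

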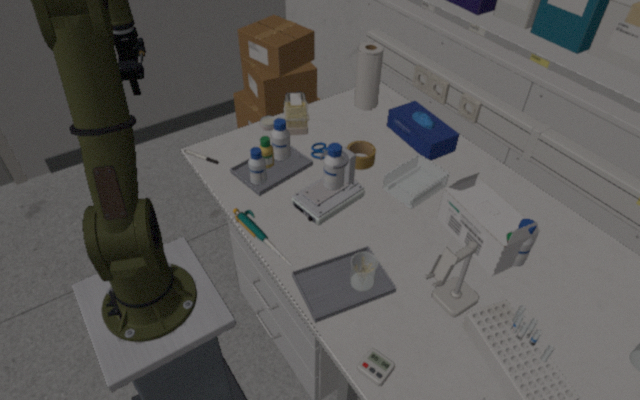

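View pics/top0.png

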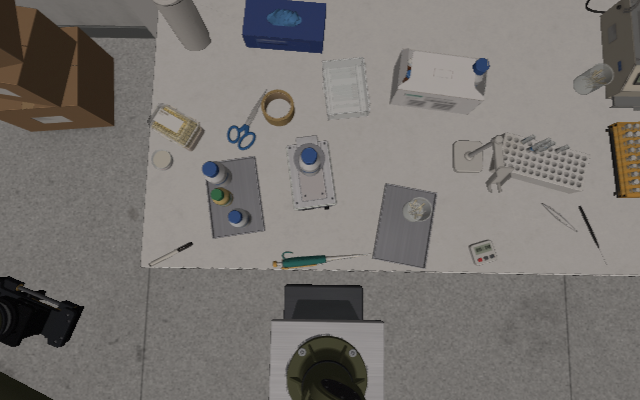

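The scene view shows the wait tray at about (270,168), the shaker with the mixed bottle at (333,165), and the done tray with the beaker at (362,272). In the top view these are at (235,197), (310,155) and (405,225). Next I'll zoom in and extract the blue caps.

Create h.py:
```python
import cv2,numpy as np
from workcell import r
def cam(n):
    c=r.camera(n); K=np.array(c["camera_matrix"],float);R=cv2.Rodrigues(np.array(c["rvec"],float))[0];t=np.array(c["tvec"],float).ravel()
    return c["color"],K,R,t
def ray(C,p,fish=False):
    _,K,R,t=C; x=(p[0]-K[0,2])/K[0,0];y=(p[1]-K[1,2])/K[1,1]
    if fish:
        a=np.hypot(x,y); s=np.sin(a)/max(a,1e-9); d=np.array([x*s,y*s,np.cos(a)])
    else: d=np.array([x,y,1.])
    d=R.T@d; return -R.T@t,d/np.linalg.norm(d)
def plane(C,p,z,fish=False):
    o,d=ray(C,p,fish); return o+d*(z-o[2])/d[2]
def tri(a,b):
    A=np.zeros((3,3));v=np.zeros(3)
    for o,d in (a,b):
        P=np.eye(3)-np.outer(d,d);A+=P;v+=P@o
    X=np.linalg.solve(A,v); return X,[np.linalg.norm((np.eye(3)-np.outer(d,d))@(X-o)) for o,d in (a,b)]
def proj(C,X):
    _,K,R,t=C; q=K@(R@np.array(X,float)+t); return q[:2]/q[2]
def blobs(img,lo,hi,amin=20):
    m=cv2.inRange(cv2.cvtColor(img,cv2.COLOR_BGR2HSV),lo,hi)
    n,l,s,c=cv2.connectedComponentsWithStats(m)
    return [(c[i].round(1).tolist(),s[i].tolist()) for i in range(1,n) if s[i,4]>=amin]
```

Run:
```python
from h import *
for n,(x0,y0,x1,y1) in {"top":(195,130,455,280),"scene":(220,105,410,325)}.items():
    C=cam(n); k=3 if n=="top" else 2.7
    cv2.imwrite(f"pics/{n}1.png",cv2.resize(C[0][y0:y1,x0:x1],None,fx=k,fy=k,interpolation=cv2.INTER_CUBIC))
    for nm,lo,hi in (("blue",(105,120,50),(125,255,255)),("green",(45,100,40),(85,255,255))):
        print(n,nm,[b for b in blobs(C[0],lo,hi) if x0<b[0][0]<x1 and y0<b[0][1]<y1])
```

```text
top blue [([241.5, 135.1], [228, 125, 27, 25, 195]), ([308.9, 155.5], [302, 148, 15, 17, 195]), ([210.0, 169.0], [203, 162, 15, 15, 177]), ([234.7, 216.4], [229, 210, 13, 13, 126])]
top green [([216.8, 194.3], [211, 189, 13, 11, 103])]
scene blue [([279.3, 124.1], [274, 119, 12, 11, 111]), ([329.4, 149.7], [312, 143, 29, 15, 220]), ([255.6, 153.1], [251, 148, 10, 11, 96])]
scene green [([264.6, 141.5], [261, 137, 8, 10, 75])]
```

View pics/top1.png

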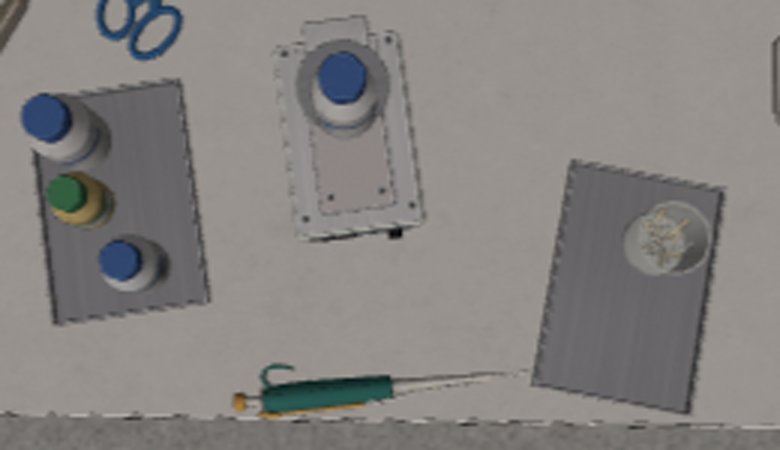

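View pics/scene1.png

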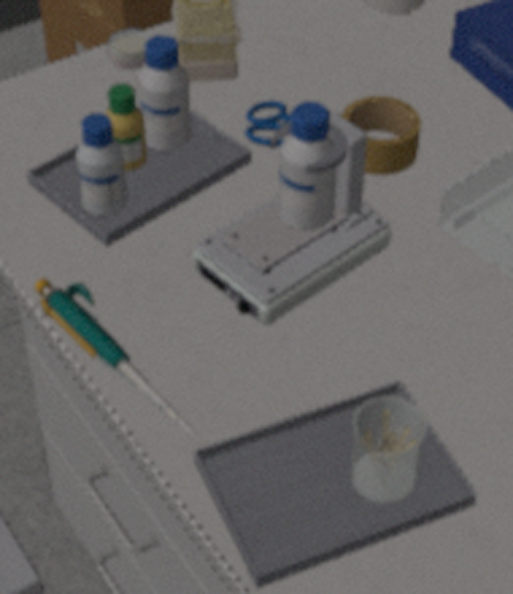

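The top crop shows the wait tray with the biggest blue cap at (46,118), the green one at (68,194) and the small one at (120,260). The mixed bottle is at (342,78), with the shaker's mouth towards the robot. The done-tray corners are (572,160), (724,187), (690,412) and (533,383), with the beaker at about (665,240). The scene crop shows the same things upright, with tray corners (401,385), (474,495), (260,583) and (198,455). Now I'll triangulate.

Run:
```python
from h import *
T=cam("top");S=cam("scene")
tp=lambda p:(p[0]/3+195-.33,p[1]/3+130-.33); sp=lambda p:(p[0]/2.7+220-.3,p[1]/2.7+105-.3)
# blue in scene mixed cap: separate from scissors
m=[b for b in blobs(S[0],(105,120,50),(125,255,255),5) if 300<b[0][0]<345 and 130<b[0][1]<175]; print(m)
bb=S[0][138:165,312:350]; mm=cv2.inRange(cv2.cvtColor(bb,cv2.COLOR_BGR2HSV),(108,140,50),(125,255,255)); mm[:,:13]=0
M=cv2.moments(mm,True); mc=(312+M['m10']/M['m00'],138+M['m01']/M['m00']); print("mixed scene",mc,M['m00'])
for n,a,b in (("next",(210,169),(279.3,124.1)),("middle",(216.8,194.3),(264.6,141.5)),("small",(234.7,216.4),(255.6,153.1)),("mixed",(308.9,155.5),mc)):
    X,e=tri(ray(T,a),ray(S,b)); print(n,X.round(1),np.round(e,1), "r",np.hypot(*X[:2]).round())
print("done tray tri");
A=[(572,160),(724,187),(690,412),(533,383)];B=[(401,385),(474,495),(260,583),(198,455)]
P=[]
for a,b in zip(A,B):
    X,e=tri(ray(T,tp(a)),ray(S,sp(b))); P.append(plane(T,tp(a),18)); print(X.round(),np.round(e,1),P[-1].round())
print([np.linalg.norm(P[i]-P[i-1]).round() for i in range(4)],np.mean(P,0).round())
print("wait tray");P=[plane(T,tp(a),18) for a in ((182,79),(209,301),(55,324),(33,110))];print(np.round(P),[np.linalg.norm(P[i]-P[i-1]).round() for i in range(4)])
print("deck");P=[plane(T,tp(a),40) for a in ((277,47),(398,32),(425,220),(300,240))];print(np.round(P),[np.linalg.norm(P[i]-P[i-1]).round() for i in range(4)])
print([plane(T,tp(a),18).round() for a in ((665,240),)])
d=[(P[1]+P[0])/2-(P[2]+P[3])/2, P[1]-P[0]];print("yaw",[np.degrees(np.arctan2(v[1],v[0])).round(1) for v in d])
# yoke plate circle at z155
print("yoke ctr ~",plane(T,tp((343,86)),155).round())
s=r.get_state();print(s["t"])
```

```text
[([329.3, 149.6], [312, 143, 29, 15, 219])]
mixed scene (334.0952380952381, 149.62698412698413) 126.0
next [555.1 315.7 126.5] [0.4 0.4] r 639.0
middle [493.1 304.1  91.1] [0.2 0.2] r 579.0
small [433.9 250.3 105.8] [0.2 0.2] r 501.0
mixed [582.9  57.3 181.1] [1.2 1.2] r 586.0
done tray tri
[ 545. -163.    8.] [0.2 0.2] [ 544. -162.   18.]
[ 519. -308.   12.] [1.9 1.9] [ 520. -308.   18.]
[ 305. -274.    7.] [1.2 1.2] [ 306. -272.   18.]
[ 330. -126.    8.] [0.3 0.3] [ 331. -124.   18.]
[np.float64(216.0), np.float64(148.0), np.float64(217.0), np.float64(149.0)] [ 425. -216.   18.]
wait tray
[[616. 217.  18.]
 [402. 183.  18.]
 [377. 328.  18.]
 [583. 360.  18.]] [np.float64(147.0), np.float64(217.0), np.float64(147.0), np.float64(208.0)]
deck
[[644. 124.  40.]
 [661.   8.  40.]
 [481. -20.  40.]
 [460.  97.  40.]] [np.float64(186.0), np.float64(116.0), np.float64(182.0), np.float64(119.0)]
[array([ 468., -250.,   18.])]
yaw [np.float64(8.5), np.float64(-81.7)]
yoke ctr ~ [582.  57. 155.]
0.35
```

Create go.py:
```python
import sys,numpy as np
from workcell import r
# usage: go.py x y z yaw_of_tool_y_deg -> rotation first, then local shift after it
a=[float(v) for v in sys.argv[1:]]
s=r.get_state();p=np.array(s["eef_pos"]);R=np.array(s["eef_rot"])
cur=np.degrees(np.arctan2(R[1,1],R[0,1]));d=(a[3]-cur+180)%360-180
th=np.radians(a[3]);Y=np.array([np.cos(th),np.sin(th),0]);X=np.array([-Y[1],Y[0],0])
D=np.array(a[:3])-p
print("pos",p.round(1),"yaw",cur.round(2),"tilt",(R[:,2]).round(3),"local rz",-np.radians(d).round(3),"shift",np.round([D@X,D@Y,-D[2]],1),"w",round(s["width"],1))
```

```text
(no output)
```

Call:
{"fn": "nudge_tcp", "kwargs": {"steps": [0,0,0.119,0,0,0,70,0,0,0.119,0,0,0,70,0,0,0.119,0,0,0,70,0,0,0.119,0,0,0,70,0,0,0.119,0,0,0,70,0,0,0.119,0,0,0,70,0,0,0.119,0,0,0,70,0,0,0.119,0,0,0,70,0,0,0.119,0,0,0,70,0,0,0,0,0,0,70], "grip_force": 40}}

```text
t: 1.18
eef_pos: [225.9, 609.5, 222.6]
eef_rot: [[-0.142, 0.99, 0.0], [0.99, 0.142, -0.0], [-0.0, 0.0, -1.0]]
wrist_force: [0.0, 0.6, -0.0]
width: 70.5
grasp_force: 0.0
```

```bash
python3 go.py 583 57 222 8.5
```

```text
pos [225.9 609.5 222.6] yaw 8.14 tilt [ 0. -0. -1.] local rz -0.006 shift [-599.2  271.6    0.6] w 70.5
```

Call:
{"fn": "nudge_tcp", "kwargs": {"steps": [0,0,0,-32,14.5,0,70,0,0,0,-32,14.5,0,70,0,0,0,-32,14.5,0,70,0,0,0,-32,14.5,0,70,0,0,0,-32,14.5,0,70,0,0,0,-32,14.5,0,70,0,0,0,-32,14.5,0,70,0,0,0,-32,14.5,0,70,0,0,0,-32,14.5,0,70,0,0,0,-32,14.5,0,70,0,0,0,-32,14.5,0,70,0,0,0,-32,14.5,0,70,0,0,0,-32,14.5,0,70,0,0,0,-32,14.5,0,70,0,0,0,-32,14.5,0,70,0,0,0,-32,14.5,0,70,0,0,0,-32,14.5,0,70,0,0,0,-32,14.5,0,70,0,0,0,-23,10.5,0,70,0,0,0,0,0,0,70]}}

```text
t: 2.85
eef_pos: [583.2, 48.7, 222.9]
eef_rot: [[-0.139, 0.99, 0.002], [0.99, 0.139, -0.004], [-0.004, 0.002, -1.0]]
wrist_force: [-0.5, -0.9, 0.5]
width: 70.1
grasp_force: 0.0
```

```bash
python3 go.py 583 57 222 8.5
```

Run:
```python
from h import *
C=cam("wrist");cv2.imwrite("pics/w1.png",C[0])
print((-C[2].T@C[3]).round(1))
print(blobs(C[0],(105,120,40),(125,255,255),60))
```

```text
pos [583.2  48.7 222.9] yaw 8.0 tilt [ 0.002 -0.004 -1.   ] local rz -0.009 shift [8.2 1.  0.9] w 70.1
[573.3 125.4 384.6]
[([406.0, 11.3], [391, 0, 28, 26, 107]), ([588.9, 161.9], [539, 81, 101, 163, 9253]), ([317.3, 210.8], [289, 180, 57, 62, 2786])]
```

View pics/w1.png

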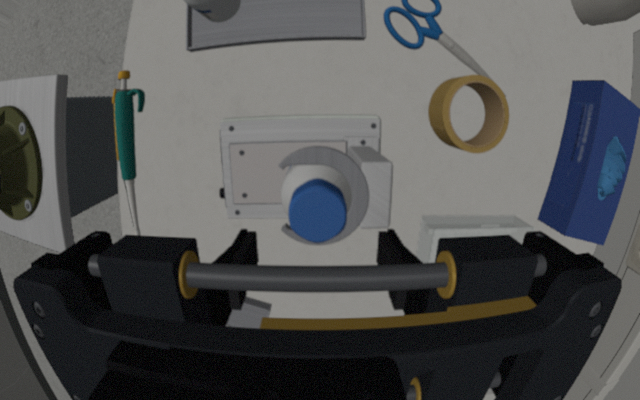

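The wrist view shows the cap at (317,211) in the yoke, with the mouth to the left (towards the robot). The fingers straddle it along the slot direction. Next I'll check it by ray, along with the deck's direction.

Run:
```python
from h import *
C=cam("wrist");T=cam("top")
print("cap",plane(C,(317.3,210.8),192,True).round(1),"top cam",plane(T,(308.9,155.5),190).round(1))
X,e=tri(ray(C,(317.3,210.8),True),ray(T,(308.9,155.5)));print(X.round(1),np.round(e,1))
P=[plane(C,p,40,True) for p in ((221,117),(379,116),(225,218),)];print(np.round(P,0))
v=P[1]-P[0];print("yaw",np.degrees(np.arctan2(v[1],v[0])))
# plate edge z57
a,b=plane(C,(232,142),57,True),plane(C,(233,205),57,True);print("plate front corners",a.round(),b.round())
```

```bash
python3 go.py 583 57 171 8.5
```

```text
cap [581.3  64.2 192. ] top cam [582.   56.6 190. ]
[583.7  57.7 175. ] [1.8 1.8]
[[465. 108.  40.]
 [641. 133.  40.]
 [478. -12.  40.]]
yaw 7.8844623667990446
plate front corners [485.  84.  57.] [492.  12.  57.]
pos [580.8  56.6 222.4] yaw 8.43 tilt [-0.001  0.001 -1.   ] local rz -0.001 shift [ 0.1  2.2 51.4] w 70.2
```

Call:
{"fn": "nudge_tcp", "kwargs": {"steps": [0,0,0,0,2,15,70,0,0,0,0,0,15,70,0,0,0,0,0,12,70,0,0,0,0,0,9,70,0,0,0,0,0,0,70,0,0,0,0,0,0,20,0,0,0,0,0,0,20,0,0,0,0,0,0,20,0,0,0,0,0,0,20,0,0,0,0,0,0,20,0,0,0,0,0,0,20,0,0,0,0,0,0,20], "grip_force": 50}}

```text
t: 4.0
eef_pos: [583.1, 56.3, 171.8]
eef_rot: [[-0.144, 0.99, 0.0], [0.99, 0.144, 0.0], [0.0, 0.0, -1.0]]
wrist_force: [0.7, 0.7, 0.4]
width: 31.4
grasp_force: 0.0
```

```bash
python3 go.py 583 57 171 8.5
```

```text
pos [583.1  56.3 171.8] yaw 8.3 tilt [ 0.  0. -1.] local rz -0.003 shift [ 0.7 -0.   0.8] w 31.4
```

Call:
{"fn": "nudge_tcp", "kwargs": {"steps": [0,0,0,0,0,0,20,0,0,0,0,0,0,20,0,0,0,0,0,0,20,0,0,0,0,0,0,20], "grip_force": 55}}

```text
t: 4.33
eef_pos: [583.0, 56.3, 171.8]
eef_rot: [[-0.144, 0.99, 0.0], [0.99, 0.144, 0.0], [0.0, 0.0, -1.0]]
wrist_force: [-1.2, 0.8, 2.9]
width: 30.0
grasp_force: 55.0
```

Call:
{"fn": "nudge_tcp", "kwargs": {"steps": [0,0,0,0,0,2,20,0,0,0,0,0,2,20,0,0,0,0,0,2,20,0,0,0,0,0,2,20,0,0,0,0,0,1,20,0,0,0,0,0,0,20,0,0,0,0,0,0,20]}}

```text
t: 4.92
eef_pos: [583.2, 56.3, 163.3]
eef_rot: [[-0.144, 0.99, 0.001], [0.99, 0.144, 0.0], [0.0, 0.001, -1.0]]
wrist_force: [-2.4, 0.3, 6.6]
width: 29.2
grasp_force: 55.0
```

```bash
python3 go.py 583 57 171 8.5
```

```text
pos [583.2  56.3 163.3] yaw 8.31 tilt [ 0.001  0.    -1.   ] local rz -0.003 shift [ 0.7 -0.1 -7.7] w 29.2
```

Call:
{"fn": "nudge_tcp", "kwargs": {"steps": [0,0,0,0,0,1,20,0,0,0,0,0,0,20,0,0,0,0,0,0,20]}}

```text
t: 5.17
eef_pos: [583.3, 56.3, 162.5]
eef_rot: [[-0.144, 0.99, 0.001], [0.99, 0.144, 0.0], [0.0, 0.001, -1.0]]
wrist_force: [-2.5, -0.0, 7.7]
width: 29.5
grasp_force: 55.0
```

Call:
{"fn": "nudge_tcp", "kwargs": {"steps": [0,0,0,0,0,0.7,20,0,0,0,0,0,0,20]}}

```text
t: 5.33
eef_pos: [583.3, 56.3, 162.5]
eef_rot: [[-0.144, 0.99, 0.001], [0.99, 0.144, 0.001], [0.001, 0.001, -1.0]]
wrist_force: [-4.4, -0.9, 11.5]
width: 29.4
grasp_force: 55.0
```

The plate is fully down: the force rises and the position no longer changes. Next I'll ease off slightly and slide the bottle out.

Call:
{"fn": "nudge_tcp", "kwargs": {"steps": [0,0,0,0,-3,-0.7,20,0,0,0,0,-6,0,20,0,0,0,0,-6,0,20,0,0,0,0,-6,0,20,0,0,0,0,-6,0,20,0,0,0,0,-6,0,20,0,0,0,0,-6,0,20,0,0,0,0,-6,0,20,0,0,0,0,-6,0,20,0,0,0,0,-6,0,20,0,0,0,0,-6,0,20,0,0,0,0,-6,0,20,0,0,0,0,-3,0,20,0,0,0,0,0,0,20]}}

```text
t: 6.5
eef_pos: [514.0, 46.3, 163.5]
eef_rot: [[-0.145, 0.989, 0.006], [0.989, 0.145, 0.002], [0.001, 0.006, -1.0]]
wrist_force: [1.9, 0.6, 6.7]
width: 29.6
grasp_force: 55.0
```

Call:
{"fn": "nudge_tcp", "kwargs": {"steps": [0,0,0,0,0,-5,20,0,0,0,0,0,-10,20,0,0,0,0,0,-15,20,0,0,0,0,0,-20,20,0,0,0,0,0,-20,20,0,0,0,0,0,0,20,0,0,0,0,0,0,20,0,0,0,0,0,0,20]}}

```text
t: 7.17
eef_pos: [510.8, 45.8, 230.2]
eef_rot: [[-0.145, 0.989, -0.003], [0.989, 0.145, -0.001], [-0.0, -0.003, -1.0]]
wrist_force: [0.3, 0.6, -2.0]
width: 29.6
grasp_force: 55.0
```

Run:
```python
from h import *
C=cam("scene");cv2.imwrite("pics/s2.png",cv2.resize(C[0][90:330,180:500],None,fx=2,fy=2))
```

```bash
python3 go.py 376.4 -233 180 -9.8
```

```text
pos [510.6  45.8 229.9] yaw 8.31 tilt [-0.003 -0.001 -1.   ] local rz 0.316 shift [-297.6  -84.8   49.9] w 29.2
```

View pics/s2.png

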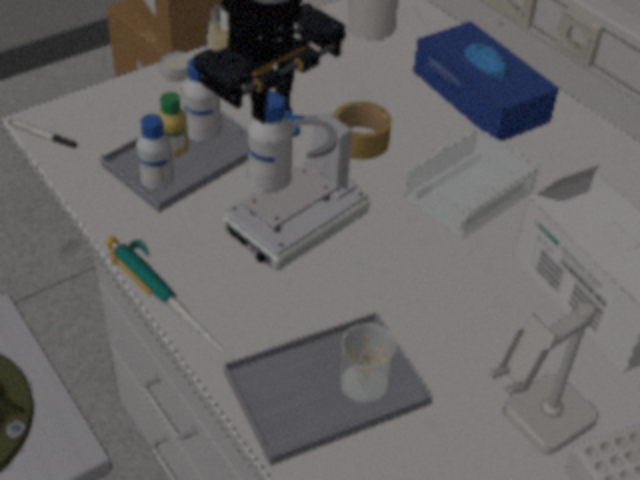

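The bottle hangs upright at about (270,150), clear of the yoke. The free half of the tray is around (280,400). Now I'll move there.

Call:
{"fn": "nudge_tcp", "kwargs": {"steps": [0,0,0,-9,-6,0,20,0,0,0,-19,-13,0,20,0,0,0,-22,-15,0,20,0,0,0,-22,-15,0,20,0,0,0,-22,-15,0,20,0,0,0,-22,-15,0,20,0,0,0,-22,-15,0,20,0,0,0,-22,-15,0,20,0,0,0,-22,-15,0,20,0,0,0,-22,-15,0,20,0,0,0,-22,-15,0,20,0,0,0,-19,-12,0,20,0,0,0,-12,0,0,20,0,0,0,0,0,0,20,0,0,0,0,0,0,20,0,0,0,0,0,0,20,0,0,0,0,0,0,20]}}

```text
t: 8.63
eef_pos: [384.6, -231.3, 231.1]
eef_rot: [[-0.146, 0.989, -0.001], [0.989, 0.146, 0.0], [0.001, -0.001, -1.0]]
wrist_force: [0.1, 0.1, -1.9]
width: 29.5
grasp_force: 55.0
```

```bash
python3 go.py 376.4 -233 123 8.3
```

Run:
```python
from h import *
T=cam("top");cv2.imwrite("pics/t2.png",cv2.resize(T[0][170:290,350:480],None,fx=5,fy=5))
```

```text
pos [ 384.6 -231.3  231.1] yaw 8.41 tilt [-0.001  0.    -1.   ] local rz 0.002 shift [ -0.5  -8.4 108.1] w 29.5
```

View pics/t2.png

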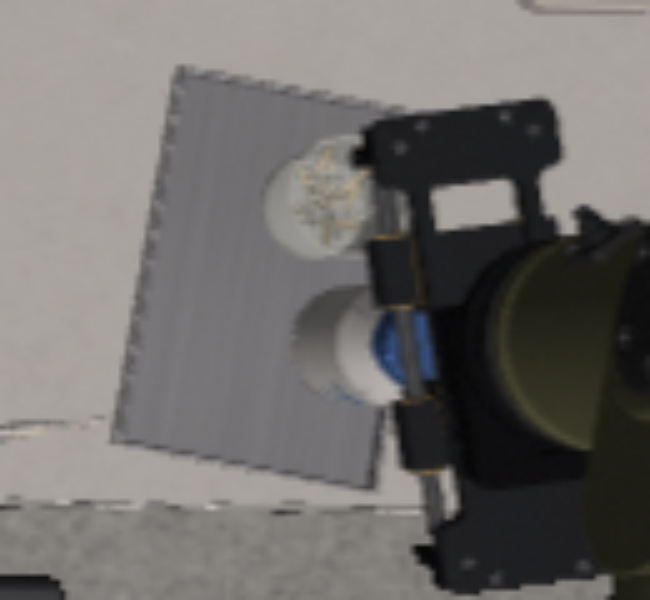

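The held bottle at about (400,350) is over the free half, offset only by height parallax. The beaker is at (320,195), well clear. Now I'll lower it.

Call:
{"fn": "nudge_tcp", "kwargs": {"steps": [0,0,0,0,-4,10,20,0,0,0,0,-4,18,20,0,0,0,0,0,20,20,0,0,0,0,0,20,20,0,0,0,0,0,18,20,0,0,0,0,0,12,20,0,0,0,0,0,6,20,0,0,0,0,0,3,20,0,0,0,0,0,2,20,0,0,0,0,0,1,20,0,0,0,0,0,0,20,0,0,0,0,0,0,20]}}

```text
t: 9.68
eef_pos: [377.2, -233.6, 122.1]
eef_rot: [[-0.145, 0.989, 0.001], [0.989, 0.145, -0.0], [-0.0, 0.001, -1.0]]
wrist_force: [0.1, 0.7, -1.4]
width: 29.7
grasp_force: 55.0
```

Call:
{"fn": "nudge_tcp", "kwargs": {"steps": [0,0,0,0,0,1,20,0,0,0,0,0,1,20,0,0,0,0,0,0,20,0,0,0,0,0,0,20]}}

```text
t: 10.02
eef_pos: [376.7, -233.5, 119.6]
eef_rot: [[-0.144, 0.99, 0.0], [0.99, 0.144, 0.0], [0.0, 0.0, -1.0]]
wrist_force: [-0.7, -0.5, -1.5]
width: 29.9
grasp_force: 55.0
```

Call:
{"fn": "nudge_tcp", "kwargs": {"steps": [0,0,0,0,0,0.7,20,0,0,0,0,0,0.7,20,0,0,0,0,0,0,20,0,0,0,0,0,0,20]}}

```text
t: 10.35
eef_pos: [376.7, -233.5, 118.1]
eef_rot: [[-0.145, 0.99, -0.0], [0.99, 0.145, 0.0], [0.0, -0.0, -1.0]]
wrist_force: [1.3, -0.7, -2.1]
width: 29.6
grasp_force: 55.0
```

Call:
{"fn": "nudge_tcp", "kwargs": {"steps": [0,0,0,0,0,0.6,20,0,0,0,0,0,0,20,0,0,0,0,0,0,20]}}

```text
t: 10.6
eef_pos: [376.7, -233.5, 117.5]
eef_rot: [[-0.144, 0.99, 0.0], [0.99, 0.144, 0.0], [0.0, 0.0, -1.0]]
wrist_force: [0.3, 0.1, -0.9]
width: 29.4
grasp_force: 55.0
```

Call:
{"fn": "nudge_tcp", "kwargs": {"steps": [0,0,0,0,0,0.6,20,0,0,0,0,0,0,20,0,0,0,0,0,0,20]}}

```text
t: 10.85
eef_pos: [376.9, -233.6, 117.5]
eef_rot: [[-0.144, 0.99, 0.0], [0.99, 0.144, 0.0], [0.0, 0.0, -1.0]]
wrist_force: [-2.7, 0.2, 6.3]
width: 29.3
grasp_force: 55.0
```

Contact is confirmed (+6 N). Next: release, lift, and work out the move to the next bottle.

Call:
{"fn": "nudge_tcp", "kwargs": {"steps": [0,0,0,0,0,-0.5,20,0,0,0,0,0,0,36,0,0,0,0,0,0,44,0,0,0,0,0,0,60,0,0,0,0,0,0,70,0,0,0,0,0,0,70,0,0,0,0,0,0,70,0,0,0,0,0,0,70,0,0,0,0,0,-10,70,0,0,0,0,0,-20,70,0,0,0,0,0,-30,70,0,0,0,0,0,-30,70,0,0,0,0,0,-20,70,0,0,0,0,0,0,70]}}

```text
t: 12.02
eef_pos: [379.2, -234.7, 232.4]
eef_rot: [[-0.144, 0.99, 0.008], [0.99, 0.144, -0.001], [-0.003, 0.008, -1.0]]
wrist_force: [1.2, 0.2, 0.9]
width: 70.3
grasp_force: 0.0
```

```bash
python3 go.py 555 315 222 8.3;python3 - <<'E'
from h import *
C=cam("wrist");T=cam("top");S=cam("scene")
for n,c in (("t",T),("s",S)): print(n,[b for b in blobs(c[0],(105,120,50),(125,255,255),40) if b[1][4]<400])
E
```

```text
pos [ 379.2 -234.7  232.4] yaw 8.3 tilt [ 0.008 -0.001 -1.   ] local rz -0.0 shift [518.6 253.3  10.4] w 70.3
t [([480.2, 66.2], [473, 58, 16, 17, 181]), ([241.5, 135.1], [228, 125, 27, 25, 195]), ([210.2, 169.0], [203, 162, 16, 15, 184]), ([234.9, 216.4], [229, 210, 13, 13, 129]), ([421.6, 241.6], [414, 235, 17, 15, 188])]
s [([279.3, 124.1], [274, 119, 11, 11, 108]), ([255.6, 153.0], [251, 148, 10, 11, 94]), ([525.0, 222.3], [519, 219, 14, 9, 70]), ([332.9, 263.6], [325, 255, 17, 18, 242])]
```

Call:
{"fn": "nudge_tcp", "kwargs": {"steps": [0,0,0,14,7,0,70,0,0,0,26,13,0,70,0,0,0,30,14.6,0,70,0,0,0,30,14.6,0,70,0,0,0,30,14.6,0,70,0,0,0,30,14.6,0,70,0,0,0,30,14.6,0,70,0,0,0,30,14.6,0,70,0,0,0,30,14.6,0,70,0,0,0,30,14.6,0,70,0,0,0,30,14.6,0,70,0,0,0,30,14.6,0,70,0,0,0,30,14.6,0,70,0,0,0,30,14.6,0,70,0,0,0,30,14.6,0,70,0,0,0,30,14.6,0,70,0,0,0,30,14.6,0,70,0,0,0,28,14.6,0,70,0,0,0,0,0,10,70,0,0,0,0,0,0,70]}}

```text
t: 13.83
eef_pos: [550.9, 316.8, 213.1]
eef_rot: [[-0.148, 0.989, -0.005], [0.989, 0.148, -0.004], [-0.003, -0.006, -1.0]]
wrist_force: [-0.9, -0.9, -1.1]
width: 70.0
grasp_force: 0.0
```

Call:
{"fn": "nudge_tcp", "kwargs": {"steps": [0,0,0,0,0,0,70,0,0,0,0,0,0,70,0,0,0,0,0,0,70]}}

```text
t: 14.08
eef_pos: [553.2, 314.0, 217.9]
eef_rot: [[-0.142, 0.99, 0.0], [0.99, 0.142, -0.0], [-0.0, 0.0, -1.0]]
wrist_force: [-0.2, -0.1, -0.0]
width: 70.0
grasp_force: 0.0
```

```bash
python3 go.py 555 315 200 8.3;python3 - <<'E'
from h import *
C=cam("wrist");cv2.imwrite("pics/w3.png",C[0]);T=cam("top")
bl=blobs(C[0],(105,120,40),(125,255,255),60);print(bl)
b=min((x for x in bl if x[1][4]>800),key=lambda q:abs(q[0][0]-317))[0]
print(plane(C,b,139,True).round(1)); X,e=tri(ray(C,b,True),ray(T,(210.2,169)));print(X.round(1),np.round(e,1))
D=cam("top");S=cam("scene")
X,e=tri(ray(D,(421.6,241.6)),ray(S,(332.9,263.6)));print("mixed cap",X.round(1),np.round(e,1))
E
```

```text
pos [553.2 314.  217.9] yaw 8.18 tilt [ 0. -0. -1.] local rz -0.002 shift [ 0.7  2.  17.9] w 70.0
[([319.0, 201.9], [296, 178, 47, 49, 1803]), ([195.2, 235.0], [175, 223, 35, 33, 570])]
[555.  317.9 139. ]
[555.4 314.6 127.8] [0.2 0.2]
mixed cap [ 376.8 -233.8  127.2] [0.8 0.8]
```

View pics/w3.png

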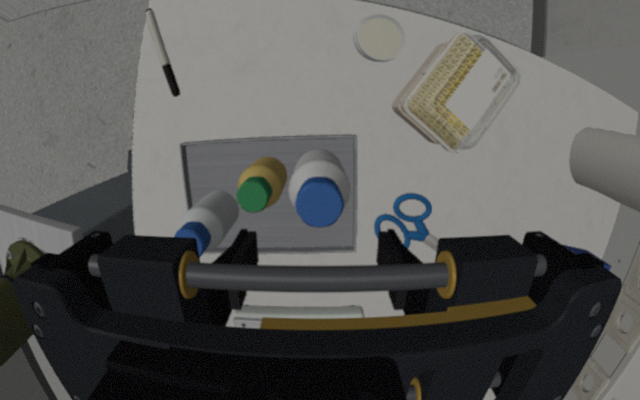

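The next bottle's cap is at (319,202) and triangulates to (555,315) with the same cap height as the mixed one. The green bottle beside it is lower. The mixed bottle stands upright at (377,-234). Now I'll descend with the opening reduced.

Call:
{"fn": "nudge_tcp", "kwargs": {"steps": [0,0,0,1,2,15,56,0,0,0,0,0,20,56,0,0,0,0,0,20,56,0,0,0,0,0,20,56,0,0,0,0,0,13,56,0,0,0,0,0,7,56,0,0,0,0,0,4,56,0,0,0,0,0,0,56,0,0,0,0,0,0,56]}}

```text
t: 15.03
eef_pos: [555.3, 317.3, 119.5]
eef_rot: [[-0.144, 0.99, 0.001], [0.99, 0.144, 0.001], [0.001, 0.001, -1.0]]
wrist_force: [0.1, 1.1, 0.3]
width: 56.0
grasp_force: 0.0
```

Call:
{"fn": "nudge_tcp", "kwargs": {"steps": [0,0,0,0,0,0,20,0,0,0,0,0,0,20,0,0,0,0,0,0,20,0,0,0,0,0,0,20,0,0,0,0,0,0,20,0,0,0,0,0,0,20,0,0,0,0,0,0,20,0,0,0,0,0,0,20], "grip_force": 30}}

```text
t: 15.7
eef_pos: [554.9, 317.3, 119.1]
eef_rot: [[-0.145, 0.989, 0.001], [0.989, 0.145, 0.001], [0.001, 0.001, -1.0]]
wrist_force: [-1.1, 0.4, 4.3]
width: 38.5
grasp_force: 30.1
```

Call:
{"fn": "nudge_tcp", "kwargs": {"steps": [0,0,0,0,0,0,20,0,0,0,0,0,0,20], "grip_force": 55}}

```text
t: 15.87
eef_pos: [555.0, 317.4, 119.2]
eef_rot: [[-0.145, 0.989, 0.001], [0.989, 0.145, 0.001], [0.001, 0.001, -1.0]]
wrist_force: [-0.6, 0.6, 4.9]
width: 37.8
grasp_force: 55.1
```

Width 38 mm means the square neck is turned about 19° from the pads. I'll open, turn the tool by that much and test lightly.

Call:
{"fn": "nudge_tcp", "kwargs": {"steps": [0,0,0,0,0,0,42,0,0,0,0,0,0,50,0,0,0,0,0,0,56,0,0,0,-2,0,0,56,0,0,-0.11,0,0,0,56,0,0,-0.11,0,0,0,56,0,0,-0.11,0,0,0,56,0,0,0,0,0,0,56,0,0,0,0,0,0,56]}}

```text
t: 16.62
eef_pos: [554.9, 314.5, 118.0]
eef_rot: [[-0.454, 0.891, -0.001], [0.891, 0.454, -0.0], [-0.0, -0.001, -1.0]]
wrist_force: [0.3, 0.8, -0.2]
width: 55.9
grasp_force: 0.0
```

Call:
{"fn": "nudge_tcp", "kwargs": {"steps": [0,0,0,0,0,0,20,0,0,0,0,0,0,20,0,0,0,0,0,0,20,0,0,0,0,0,0,20,0,0,0,0,0,0,20,0,0,0,0,0,0,20,0,0,0,0,0,0,20,0,0,0,0,0,0,20], "grip_force": 5}}

```text
t: 17.28
eef_pos: [554.9, 315.0, 118.5]
eef_rot: [[-0.457, 0.889, 0.0], [0.889, 0.457, 0.0], [0.0, 0.0, -1.0]]
wrist_force: [0.1, -0.1, 0.4]
width: 33.1
grasp_force: 4.5
```

Call:
{"fn": "nudge_tcp", "kwargs": {"steps": [0,0,0,0,0,0,20,0,0,0,0,0,0,20,0,0,0,0,0,0,20], "grip_force": 15}}

```text
t: 17.53
eef_pos: [554.9, 315.0, 118.5]
eef_rot: [[-0.457, 0.889, 0.0], [0.889, 0.457, 0.0], [0.0, 0.0, -1.0]]
wrist_force: [-0.6, -0.2, 0.4]
width: 32.4
grasp_force: 13.7
```

Call:
{"fn": "nudge_tcp", "kwargs": {"steps": [0,0,0,0,0,0,20,0,0,0,0,0,0,20,0,0,0,0,0,0,20], "grip_force": 55}}

```text
t: 17.78
eef_pos: [555.0, 315.0, 118.5]
eef_rot: [[-0.457, 0.889, 0.0], [0.889, 0.457, 0.0], [0.0, 0.0, -1.0]]
wrist_force: [0.3, -0.6, -0.8]
width: 31.2
grasp_force: 50.8
```

Call:
{"fn": "nudge_tcp", "kwargs": {"steps": [0,0,0,0,0,0,20,0,0,0,0,0,0,20,0,0,0,0,0,0,20,0,0,0,0,0,0,20], "grip_force": 55}}

```text
t: 18.12
eef_pos: [554.9, 315.0, 118.5]
eef_rot: [[-0.457, 0.889, 0.0], [0.889, 0.457, 0.0], [0.0, 0.0, -1.0]]
wrist_force: [0.9, 0.4, -0.1]
width: 31.2
grasp_force: 50.8
```

Call:
{"fn": "nudge_tcp", "kwargs": {"steps": [0,0,0,0,0,0,42,0,0,0,0,0,0,42,0,0,0,0,0,0,42,0,0,-0.08,0,0,0,42,0,0,0,0,0,0,42,0,0,0,0,0,0,20,0,0,0,0,0,0,20,0,0,0,0,0,0,20,0,0,0,0,0,0,20,0,0,0,0,0,0,20,0,0,0,0,0,0,20], "grip_force": 15}}

```text
t: 19.03
eef_pos: [555.0, 315.0, 118.5]
eef_rot: [[-0.527, 0.85, 0.0], [0.85, 0.527, 0.0], [0.0, 0.0, -1.0]]
wrist_force: [0.2, -1.0, 0.5]
width: 29.5
grasp_force: 15.0
```

Call:
{"fn": "nudge_tcp", "kwargs": {"steps": [0,0,0,0,0,0,20,0,0,0,0,0,0,20,0,0,0,0,0,0,20,0,0,0,0,0,0,20], "grip_force": 55}}

```text
t: 19.37
eef_pos: [555.0, 315.0, 118.5]
eef_rot: [[-0.527, 0.85, 0.0], [0.85, 0.527, 0.0], [-0.0, 0.0, -1.0]]
wrist_force: [0.8, -0.4, 1.2]
width: 29.6
grasp_force: 55.0
```

Call:
{"fn": "nudge_tcp", "kwargs": {"steps": [0,0,0,0,0,-5,20,0,0,0,0,0,-15,20,0,0,0,0,0,-20,20,0,0,0,0,0,-20,20,0,0,0,0,0,-20,20,0,0,0,0,0,-20,20,0,0,0,0,0,-15,20,0,0,0,0,0,0,20,0,0,0.103,0,0,0,20,0,0,0.103,0,0,0,20,0,0,0.103,0,0,0,20,0,0,0.103,0,0,0,20,0,0,0,0,0,0,20,0,0,0,0,0,0,20]}}

```text
t: 20.53
eef_pos: [554.4, 314.8, 232.3]
eef_rot: [[-0.145, 0.989, -0.001], [0.989, 0.145, -0.001], [-0.001, -0.002, -1.0]]
wrist_force: [-0.8, -0.6, -1.5]
width: 29.6
grasp_force: 55.0
```

```bash
python3 go.py 519.7 47.2 200 8.3
```

```text
pos [554.4 314.8 232.3] yaw 8.36 tilt [-0.001 -0.001 -1.   ] local rz 0.001 shift [-259.8  -73.    32.3] w 29.6
```

Call:
{"fn": "nudge_tcp", "kwargs": {"steps": [0,0,0,-10,-3,0,20,0,0,0,-22,-7,0,20,0,0,0,-26,-8,0,20,0,0,0,-26,-8,0,20,0,0,0,-26,-8,0,20,0,0,0,-26,-8,0,20,0,0,0,-26,-8,0,20,0,0,0,-26,-8,0,20,0,0,0,-26,-8,0,20,0,0,0,-24,-8,0,20,0,0,0,-15,-1,0,20,0,0,0,-7,0,0,20,0,0,0,0,0,0,20,0,0,0,0,0,0,20,0,0,0,0,0,0,20,0,0,0,0,0,0,20]}}

```text
t: 21.87
eef_pos: [517.7, 48.6, 233.3]
eef_rot: [[-0.145, 0.989, -0.0], [0.989, 0.145, 0.0], [0.0, -0.0, -1.0]]
wrist_force: [0.6, 0.4, -2.1]
width: 29.7
grasp_force: 55.0
```

```bash
python3 go.py 519.7 47.2 200 8.3
```

Run:
```python
from h import *
S=cam("scene");cv2.imwrite("pics/s3.png",cv2.resize(S[0][90:330,180:500],None,fx=2,fy=2))
```

```text
pos [517.7  48.6 233.3] yaw 8.36 tilt [-0.  0. -1.] local rz 0.001 shift [-1.7  1.8 33.3] w 29.7
```

View pics/s3.png

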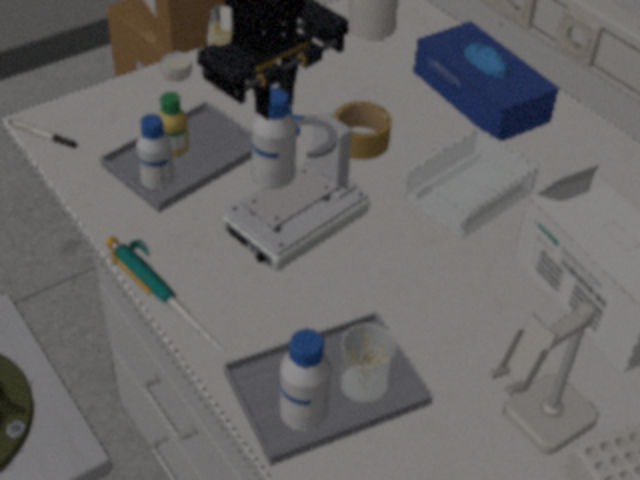

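The mixed bottle stands upright in the done tray at (303,380), clear of the beaker. The next bottle hangs upright over the mouth at (275,150). Now I'll press it down.

Call:
{"fn": "nudge_tcp", "kwargs": {"steps": [0,0,0,-1.3,1.5,10,20,0,0,0,0,0,14,20,0,0,0,0,0,12,20,0,0,0,0,0,8,20,0,0,0,0,0,5,20,0,0,0,0,0,0,20,0,0,0,0,0,0,20]}}

```text
t: 22.5
eef_pos: [519.5, 46.0, 184.3]
eef_rot: [[-0.143, 0.99, -0.0], [0.99, 0.143, -0.0], [-0.0, -0.0, -1.0]]
wrist_force: [0.2, -0.4, -1.3]
width: 29.4
grasp_force: 55.0
```

Call:
{"fn": "nudge_tcp", "kwargs": {"steps": [0,0,0,0,0,3,20,0,0,0,0,0,3,20,0,0,0,0,0,3,20,0,0,0,0,0,3,20,0,0,0,0,0,3,20,0,0,0,0,0,3,20,0,0,0,0,0,0,20,0,0,0,0,0,0,20]}}

```text
t: 23.17
eef_pos: [520.2, 46.0, 167.2]
eef_rot: [[-0.143, 0.99, 0.002], [0.99, 0.143, 0.001], [0.0, 0.002, -1.0]]
wrist_force: [-0.6, -0.3, 4.6]
width: 29.2
grasp_force: 55.0
```

Call:
{"fn": "nudge_tcp", "kwargs": {"steps": [0,0,0,0,0,1,20,0,0,0,0,0,1,20,0,0,0,0,0,0,20,0,0,0,0,0,0,20]}}

```text
t: 23.5
eef_pos: [520.2, 46.0, 165.4]
eef_rot: [[-0.143, 0.99, 0.002], [0.99, 0.143, 0.001], [0.0, 0.002, -1.0]]
wrist_force: [-0.3, 0.5, 6.2]
width: 29.9
grasp_force: 55.0
```

Call:
{"fn": "nudge_tcp", "kwargs": {"steps": [0,0,0,0,0,1,20,0,0,0,0,0,0.8,20,0,0,0,0,0,0,20,0,0,0,0,0,0,20]}}

```text
t: 23.83
eef_pos: [520.2, 46.0, 163.8]
eef_rot: [[-0.143, 0.99, 0.002], [0.99, 0.143, 0.001], [0.0, 0.002, -1.0]]
wrist_force: [0.4, -0.1, 6.7]
width: 29.7
grasp_force: 55.0
```

Call:
{"fn": "nudge_tcp", "kwargs": {"steps": [0,0,0,0,0,0.8,20,0,0,0,0,0,0,20,0,0,0,0,0,0,20]}}

```text
t: 24.08
eef_pos: [520.2, 46.0, 163.3]
eef_rot: [[-0.143, 0.99, 0.002], [0.99, 0.143, 0.001], [0.001, 0.002, -1.0]]
wrist_force: [-1.3, 0.5, 8.3]
width: 29.7
grasp_force: 55.0
```

It's fully down: the force is climbing, and the TCP matches the expected 163.4. Now I'll slide it in.

Call:
{"fn": "nudge_tcp", "kwargs": {"steps": [0,0,0,1.3,3,-0.3,20,0,0,0,0,5,0,20,0,0,0,0,5,0,20,0,0,0,0,5,0,20,0,0,0,0,5,0,20,0,0,0,0,5,0,20,0,0,0,0,5,0,20,0,0,0,0,5,0,20,0,0,0,0,5,0,20,0,0,0,0,5,0,20,0,0,0,0,5,0,20,0,0,0,0,5,0,20,0,0,0,0,0,0,20,0,0,0,0,0,0,20]}}

```text
t: 25.25
eef_pos: [577.5, 55.5, 163.4]
eef_rot: [[-0.143, 0.99, 0.002], [0.99, 0.142, 0.0], [0.0, 0.002, -1.0]]
wrist_force: [-1.9, 0.4, 7.1]
width: 29.6
grasp_force: 55.0
```

```bash
python3 go.py 583.3 56.6 163 8.3
```

```text
pos [577.5  55.5 163.4] yaw 8.19 tilt [ 0.002  0.    -1.   ] local rz -0.002 shift [0.3 5.9 0.4] w 29.6
```

Smooth so far. Now the last 6 mm, then let the spring lift the bottle while it is still held.

Call:
{"fn": "nudge_tcp", "kwargs": {"steps": [0,0,0,0,3,0,20,0,0,0,0,3,0,20,0,0,0,0,0,0,20,0,0,0,0,0,0,20]}}

```text
t: 25.58
eef_pos: [582.9, 56.3, 163.4]
eef_rot: [[-0.142, 0.99, 0.001], [0.99, 0.142, 0.0], [0.0, 0.001, -1.0]]
wrist_force: [-2.0, -0.3, 8.6]
width: 29.8
grasp_force: 55.0
```

Call:
{"fn": "nudge_tcp", "kwargs": {"steps": [0,0,0,0,0,-1.5,20,0,0,0,0,0,-1.5,20,0,0,0,0,0,-1.5,20,0,0,0,0,0,-1.5,20,0,0,0,0,0,-1,20,0,0,0,0,0,0,20,0,0,0,0,0,0,20]}}

```text
t: 26.17
eef_pos: [582.8, 56.2, 169.6]
eef_rot: [[-0.143, 0.99, 0.001], [0.99, 0.143, 0.0], [0.0, 0.001, -1.0]]
wrist_force: [-0.6, 0.8, 5.6]
width: 29.5
grasp_force: 55.0
```

Call:
{"fn": "nudge_tcp", "kwargs": {"steps": [0,0,0,0,0,-1,20,0,0,0,0,0,0,20,0,0,0,0,0,0,20]}}

```text
t: 26.42
eef_pos: [582.8, 56.3, 170.3]
eef_rot: [[-0.142, 0.99, 0.001], [0.99, 0.142, 0.0], [-0.0, 0.001, -1.0]]
wrist_force: [-0.0, -1.1, 5.0]
width: 29.5
grasp_force: 55.0
```

Call:
{"fn": "nudge_tcp", "kwargs": {"steps": [0,0,0,0,0,-1,20,0,0,0,0,0,0,20,0,0,0,0,0,0,20]}}

```text
t: 26.67
eef_pos: [582.8, 56.3, 171.2]
eef_rot: [[-0.143, 0.99, 0.0], [0.99, 0.143, 0.0], [-0.0, 0.0, -1.0]]
wrist_force: [0.9, 0.1, 3.7]
width: 29.6
grasp_force: 55.0
```

Call:
{"fn": "nudge_tcp", "kwargs": {"steps": [0,0,0,0,0,-0.8,20,0,0,0,0,0,0,20,0,0,0,0,0,0,20]}}

```text
t: 26.92
eef_pos: [582.8, 56.3, 172.0]
eef_rot: [[-0.143, 0.99, 0.0], [0.99, 0.143, 0.0], [-0.0, 0.0, -1.0]]
wrist_force: [0.7, -0.4, 3.0]
width: 29.6
grasp_force: 55.0
```

Call:
{"fn": "nudge_tcp", "kwargs": {"steps": [0,0,0,0,0,-0.6,20,0,0,0,0,0,0,20,0,0,0,0,0,0,20]}}

```text
t: 27.17
eef_pos: [582.8, 56.3, 172.6]
eef_rot: [[-0.143, 0.99, 0.0], [0.99, 0.143, 0.0], [-0.0, 0.0, -1.0]]
wrist_force: [0.9, -1.5, 2.8]
width: 29.7
grasp_force: 55.0
```

Force is near balance at the expected height. Release, lift away and look.

Call:
{"fn": "nudge_tcp", "kwargs": {"steps": [0,0,0,0,0,0,34,0,0,0,0,0,0,40,0,0,0,0,0,0,50,0,0,0,0,0,0,65,0,0,0,0,0,0,70,0,0,0,0,0,0,70,0,0,0,0,0,0,70,0,0,0,0,0,0,70,0,0,0,0,0,-10,70,0,0,0,0,0,-20,70,0,0,0,0,0,-20,70,0,0,0,20,0,-20,70,0,0,0,30,0,0,70,0,0,0,30,0,0,70,0,0,0,30,0,0,70,0,0,0,30,0,0,70,0,0,0,20,0,0,70,0,0,0,0,0,0,70,0,0,0,0,0,0,70,0,0,0,0,0,0,70]}}

```text
t: 28.83
eef_pos: [560.3, 213.5, 243.2]
eef_rot: [[-0.142, 0.99, 0.001], [0.99, 0.142, -0.001], [-0.001, 0.001, -1.0]]
wrist_force: [-0.0, -0.6, 1.1]
width: 70.0
grasp_force: 0.0
```

Run:
```python
from h import *
S=cam("scene");T=cam("top");A=cv2.resize(S[0][100:320,230:410],None,fx=2.2,fy=2.2);B=cv2.resize(T[0][130:278,190:312+10],None,fx=3,fy=3)
B=cv2.resize(T[0][130:278,190:322],(int(132*484/148),484));A=cv2.resize(A,(396,484));cv2.imwrite("pics/end.png",np.hstack([A,B])[:, :800])
t=[b for b in blobs(T[0],(105,120,50),(125,255,255),40) if b[1][4]<400];print(t)
bb=S[0][138:165,312:350]; mm=cv2.inRange(cv2.cvtColor(bb,cv2.COLOR_BGR2HSV),(108,140,50),(125,255,255)); mm[:,:13]=0
M=cv2.moments(mm,True); mc=(312+M['m10']/M['m00'],138+M['m01']/M['m00']); print(mc,M['m00'])
b=min(t,key=lambda q:abs(q[0][0]-309))[0];print(b,tri(ray(T,b),ray(S,mc)))
```

```text
[([480.2, 66.2], [473, 58, 16, 17, 181]), ([309.2, 155.5], [302, 148, 15, 16, 192]), ([421.6, 241.6], [414, 235, 16, 15, 188])]
(334.46280991735534, 149.7603305785124) 121.0
[309.2, 155.5] (array([583.21381642,  56.46602824, 181.0213697 ]), [np.float64(0.8931195288100287), np.float64(0.8931195288100081)])
```

View pics/end.png

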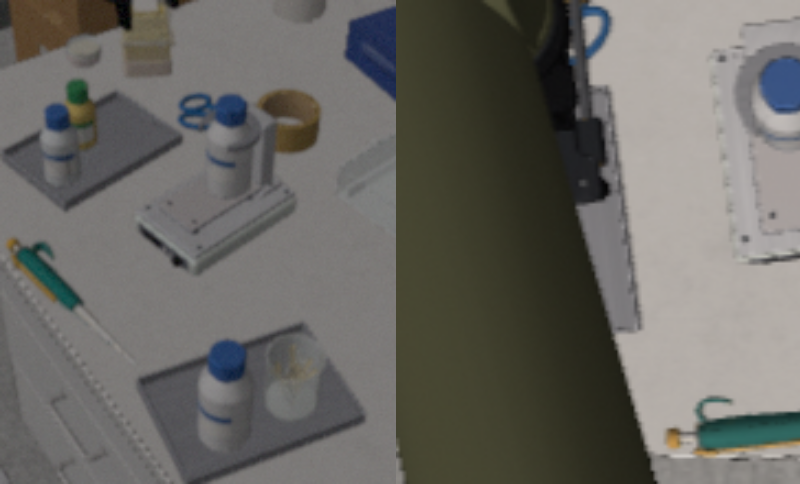

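The new bottle is clamped upright at (230,145). Its cap is at (583,56,181), the same place and height as the mixed bottle's cap at the start. The mixed bottle stands in the done tray, and the beaker and two smaller bottles still stand in their places.

```bash
python3 -c "
from workcell import r
print(r.hand_in())"
```

```text
the job is handed in; nothing more can be done
None
```

Handed in at about 29 s: the mixed bottle stands upright in the done tray, the next bottle is clamped upright under the yoke, and in the last picture the beaker and the two smaller bottles stand as they were.

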